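# Clamp the stepped shaft in the squeeze clamp

### The job

Stand the stepped steel shaft upright on the round steel spot between the open jaws of the blue squeeze clamp. Then squeeze the clamp's two red handles together until they snap over and the jaws stay shut on the shaft, and let go.

Things in the scene. Friction and masses are not known exactly. Their poses are not given: they have to be found in the camera images.
- pin_shaft: Stepped grey steel shaft standing on end, 73 mm tall, grip it as 21 mm wide all the way up (the top looks thinner), 0.15 kg. Origin at the centre of its underside, z along it. The brass hexagonal stand-off (52 mm tall), black loupe and steel flange near it are not wanted.
- clamp: Squeeze clamp, loose on the desk, 0.9 kg: blue plate 160 x 100 mm, top at z = 10 mm. Origin on the desk under the nest, a round steel spot 34 mm wide where the shaft is to stand. x points from the nest to the pivots (80 mm), the handles lie to -x. Open jaw faces stand 43 mm apart in y, one each side of the nest, x -22 to 22 mm, z 15 to 39 mm.
- clamp_grips (a point): Midpoint between the two red handles, where to squeeze them along the clamp's y; 65 mm from the nest to the clamp's -x, 40 mm above the desk; axes as the clamp's. Handles: 9 mm thick, 62 mm long, z 24 to 52 mm, only the desk beneath. Over their outsides here: 63 mm open, 23 mm closed on the shaft.
- handle_left (a joint): Angle of the left handle (rad); the right one is geared to it as its mirror image. 0 open, 0.10 snap-over point, about 0.14 closed on the shaft, 0.155 closed empty. Resistance rises to about 6 N on each handle a third of the way and is gone at 0.10; from there the clamp snaps shut and stays shut by itself.
Not all that is in view belongs to the job. What is shaped like the pin_shaft but orange or pink is not meant.

How it is judged (in metres and radians):
On the way, in this order (a step that is already met when the one before it is completed fails the run):
1. the shaft stands upright between the open jaws (value of joint handle_left below 0.05 rad and x of pin_shaft in the frame of clamp between -0.022 and 0.022 m and y of pin_shaft in the frame of clamp between -0.015 and 0.015 m and z of pin_shaft in the frame of clamp below 0.014 m and angle between pin_shaft's own z axis and vertical below 0.15 rad), for 0.2 s.
2. the handles are squeezed past the snap-over point (value of joint handle_left above 0.115 rad), for 0.2 s.
At the end, for the whole second after the job is handed in: The clamp stands flat on the desk, snapped shut by itself (handle angle above 0.115 rad), with the stepped shaft held between its jaws: within 25 mm of the nest's centre along the jaws and 10 mm across, its foot on the plate (within 6 mm), upright within 10 degrees, all at rest (value of joint handle_left above 0.115 rad and x of pin_shaft in the frame of clamp between -0.025 and 0.025 m and y of pin_shaft in the frame of clamp between -0.01 and 0.01 m and z of pin_shaft in the frame of clamp below 0.016 m and angle between pin_shaft's own z axis and vertical below 0.17 rad and angle between clamp's own z axis and vertical below 0.1 rad and height (world z) of clamp below 0.01 m and linear speed of each of pin_shaft, clamp below 0.02 m/s); the robot touches nothing.
It also fails if it takes over 45 s, if anything falls off the work surface, if the arm or the gripper's body presses on something with over 40 N, if the wrist force passes 120 N, or if a joint passes its speed limit or range.

### The arm

A 7-joint arm with a two-finger parallel gripper is mounted at the origin on a cart in front of the work surface, level with it; the furniture and walls round the work are solid. World frame = base frame: x ahead of the robot, y to its left, z up, the work surface at z = 0. Lengths are in mm, angles in rad, forces in N, time in s.
With the tool pointing down it reaches from about 400 to 875 mm from the base axis. Payload 6.5 kg.
Tool frame: the origin (TCP) lies on the centre line of the jaws, within the pads' length; the fingertips stand manip.nose_length ahead of it and the grasp point (between the pads) lies 11 mm behind it (manip.nose_length is the distance from the TCP to the fingertips, in mm); x points along the fingers, y is the direction in which the jaws open and shut, and the axes are right-handed (so a half turn about x gives the same grasp; the last joint's range is limited). The gripper opens to 88 mm and grips with 3 to 60 N. Pads are 18 mm wide; open, the fingers measure 123 mm over their backs; the gripper's body (75 mm by 187 mm) begins 45 mm behind the grasp point.
Start: joints at [-0.066, 0.536, -0.004, 1.538, 0.003, 1.067, -0.071], TCP at [649.992, 0.001, 246.716] pointing down, gripper open.
Joint ranges: [-2.7, 2.7], [-0.37, 2.16], [-1.27, 1.26], [0.24, 2.4], [-1.31, 4.45], [0.19, 1.91], [-2.76, 2.76]. Speed limits (rad/s): [2.39, 2.39, 3.14, 3.14, 3.14, 3.14, 3.14].

### API

Orientations are given as a unit quaternion [x, y, z, w].
In Python, from cell import manip gives the robot as it stands. The module is installed in compiled form; this text tells all that it offers. Calls block until the motion is done:
- manip.move_to(position, orientation): joint-space move of the TCP to a pose.
- manip.movel(position, ori=None, velocity=150, stop_force=None): straight line of the TCP; ori=None keeps the orientation; velocity is the mean speed in mm/s. With stop_force (N) it stops when the force on the tool has changed by that much, and returns True; else False.
- manip.set_joints(angles): joint-space move.
- manip.move_gripper(opening, force=None): finger opening in mm; force is the grip in N (None keeps the last); returns when the fingers have stopped.
- manip.dwell(seconds).
- manip.ik(position, orientation): joint angles nearest the present ones, or None.
- manip.observe(): the state.
- manip.snapshot(name): name is "scene" or "side" or "wrist"; returns the picture (400x640x3 uint8, red, green, blue); there is no depth.
- manip.camera_info(name): a dict with "fov_y" (degrees; the focal length in pixels is half the picture's height over the tangent of half this angle, whatever the lens; pixels are square), "cx", "cy" (the principal point, pixels), "rvec" (rotation vector, rad) and "tvec" (3), from world to camera coordinates, as OpenCV has them. Camera axes: x right, y down, z forward; pixel columns grow to the right and rows downward; lengths in mm; the calibration is good to about 2 mm. The wrist camera is an equidistant fisheye: a pixel r from the principal point sees the ray r / f radians off the axis. A picture is of the moment at which its call begins: read the wrist's pose just before it. camera_info takes no time and is no camera call; for the wrist camera it gives the pose at the moment of the call.
A pose or a line that the arm cannot do raises manip.IKError and nothing moves.
- manip.hand_in(): hands the job in, once; it reports no verdict.
The state is a dict: "time": time; "q": joint angles; "joint_velocities": joint speeds; "effort": joint torques, N m; "tcp_pos": TCP position; "orientation": TCP orientation; "contact_force": force on the tool from outside, world axes, zero at the start; "wrist_torque": the same for the moment, N m; "opening": finger opening in mm.
Only numpy, scipy, OpenCV 4.12 (cv2) and the standard library are available. Lean on these libraries where they do the work, as an engineer would, in place of code of your own. Each camera call takes 0.05 s, during which the arm holds its last target.

## Working session

There is one attempt and no reset: what is moved stays moved. The work goes in short steps, each a Python script; the robot and the scene stay as the last script left them, time stands still between calls to the robot, and variables do not carry over. Pictures are saved under pics/ and viewed, and the job is handed in when it is done.

```bash
ls; mkdir -p pics; python3 - <<'E'
from cell import manip
import cv2
o=manip.observe(); print(o['time'],o['tcp_pos'],o['orientation'],manip.nose_length)
for n in ["scene","side","wrist"]:
    ci=manip.camera_info(n); print(n,ci)
    im=manip.snapshot(n); cv2.imwrite(f"pics/{n}0.png",im[:,:,::-1])
E
```

```text
pics
0.0 [ 6.49389077e+02 -1.17952388e-02  2.45850239e+02] [-0.49950262 -0.50042814  0.50044543 -0.49962304] 8.0
scene {'fov_y': 54.8979995983792, 'cx': 320.01112661058386, 'cy': 196.13756305457687, 'rvec': array([ 0.73498073, -2.67197386,  1.04384081]), 'tvec': array([537.28213361, 110.27876437, 851.45775584])}
side {'fov_y': 56.411639783918574, 'cx': 320.794710474686, 'cy': 194.7517337559946, 'rvec': array([ 0.0999412 , -2.61529491,  1.6656502 ]), 'tvec': array([ 525.38936968,   -9.51473581, 1011.44288428])}
wrist {'fov_y': 65.70646984690485, 'cx': 321.5883475415368, 'cy': 200.44095917038362, 'rvec': array([-2.81976870e+00, -1.02600212e-03,  3.20977225e-03]), 'tvec': array([-648.2176327 ,  -44.01064735,  391.25384959])}
```

View pics/scene0.png

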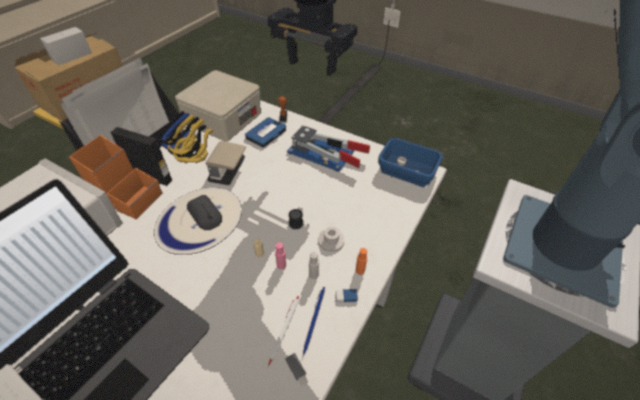

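View pics/side0.png

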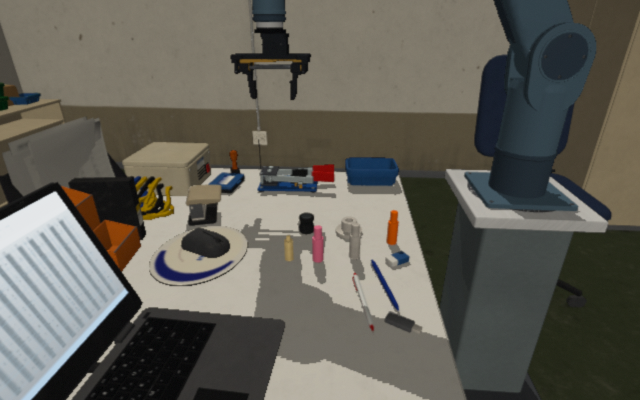

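View pics/wrist0.png

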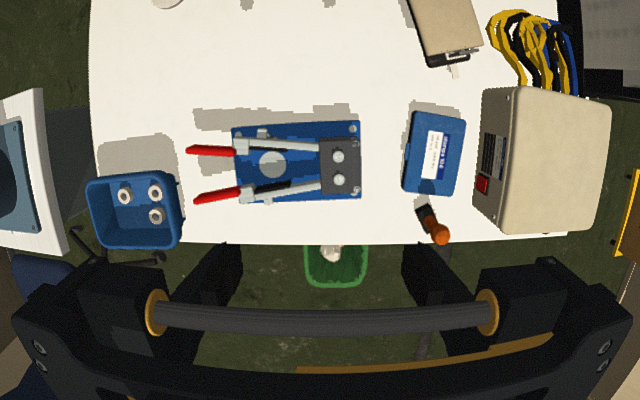

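```bash
cat > h.py <<'E'
import numpy as np, cv2
def ray(ci,uv):
    f=200/np.tan(np.radians(ci['fov_y'])/2); R,_=cv2.Rodrigues(np.array(ci['rvec'])); t=np.array(ci['tvec'])
    d=np.array([uv[0]-ci['cx'],uv[1]-ci['cy']])/f
    if ci.get('fish'):
        r=np.hypot(*d); v=np.array([np.sin(r)*d[0]/r,np.sin(r)*d[1]/r,np.cos(r)]) if r>0 else np.array([0,0,1.])
    else: v=np.array([d[0],d[1],1.])
    return -R.T@t, R.T@v
def onz(ci,uv,z):
    C,v=ray(ci,uv); return C+v*(z-C[2])/v[2]
def proj(ci,p):
    f=200/np.tan(np.radians(ci['fov_y'])/2); R,_=cv2.Rodrigues(np.array(ci['rvec'])); c=R@np.array(p)+ci['tvec']
    if ci.get('fish'):
        r=np.hypot(c[0],c[1]); th=np.arctan2(r,c[2]); return np.array([ci['cx'],ci['cy']])+f*th*c[:2]/r
    return np.array([ci['cx'],ci['cy']])+f*c[:2]/c[2]
def tri(a,b):
    (C1,v1),(C2,v2)=a,b; v1=v1/np.linalg.norm(v1); v2=v2/np.linalg.norm(v2)
    s=np.linalg.lstsq(np.c_[v1,-v2],C2-C1,rcond=None)[0]; p=C1+s[0]*v1;q=C2+s[1]*v2
    return (p+q)/2,np.linalg.norm(p-q)
E
python3 - <<'E'
from h import *; from cell import manip
np.set_printoptions(precision=1,suppress=True)
W=dict(manip.camera_info("wrist"),fish=1);S=manip.camera_info("scene");D=manip.camera_info("side")
print("nest",onz(W,(272,163),10)); 
for n,u in dict(tl=(232,128),tr=(360,121),br=(361,198),bl=(235,203)).items(): print(n,onz(W,u,10))
print("handle tips",onz(W,(188,150),52),onz(W,(195,200),52))
print("pivots",onz(W,(338,157),40),onz(W,(338,180),40))
for n,a in dict(shaft=(314,277),orange=(361,273),pink=(280,268),brass=(258,254)).items(): print(n,onz(S,a,0))
for n,a in dict(shaft=(355,259),orange=(392,242),pink=(318,262),brass=(289,260)).items(): print(n,onz(D,a,0))
print(tri(ray(S,(314,254)),ray(D,(355,223))))
for n,k in(("scene",(220,210,400,310)),("side",(270,195,420,345))):
    im=cv2.imread(f"pics/{n}0.png")[k[1]:k[3],k[0]:k[2]]; cv2.imwrite(f"pics/{n}_crop.png",cv2.resize(im,None,fx=4,fy=4,interpolation=2))
E
```

```text
nest [586.9   6.5  10. ]
tl [537.8  51.7  10. ]
tr [694.5  58.3  10. ]
br [698.6 -39.   10. ]
bl [534.9 -46.   10. ]
handle tips [494.8  32.6  52. ] [497. -28.  52.]
pivots [666.9  19.2  40. ] [667.3  -7.6  40. ]
shaft [432.1 349.4   0. ]
orange [353.3 291.3   0. ]
pink [504.2 367.6   0. ]
brass [564.5 363.1   0. ]
shaft [433.8 352.1   0. ]
orange [356.3 284.6   0. ]
pink [504.5 367.5   0. ]
brass [560.8 365.3   0. ]
(array([436.1, 343.7,  74.6]), np.float64(1.523356787516059))
```

View pics/scene_crop.png

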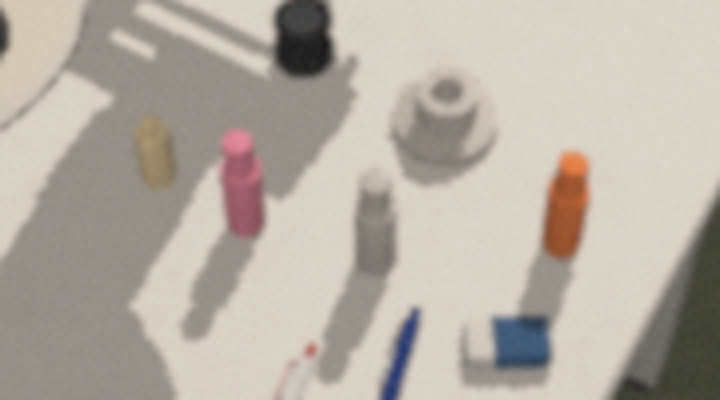

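View pics/side_crop.png

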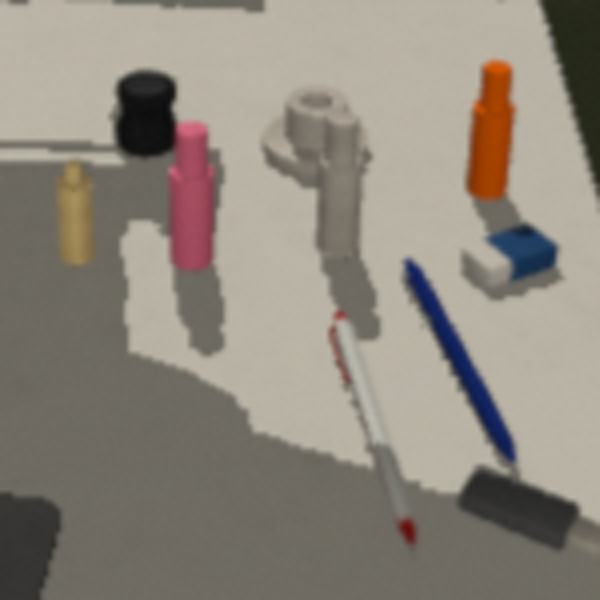

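The stepped grey shaft is at scene (314,265) / side (355,240). The lookalikes are pink (281,257) and orange (361,262), and the stand-off is brass (258,248). Only the grey one fits: it has a stepped top, and its triangulated height is 74.6 mm against 73 given. The flange is at scene (332,240) and the loupe at (296,218). Next I'll refine the clamp pose and the flange and shaft clearances.

```bash
python3 - <<'E'
from h import *; from cell import manip
np.set_printoptions(precision=1,suppress=True)
W=dict(manip.camera_info("wrist"),fish=1);S=manip.camera_info("scene")
im=cv2.imread("pics/wrist0.png"); hsv=cv2.cvtColor(im,cv2.COLOR_BGR2HSV)
roi=np.zeros(im.shape[:2],np.uint8); roi[110:215,225:372]=255
b=cv2.inRange(hsv,(95,120,40),(125,255,255))&roi
c=cv2.findContours(b,cv2.RETR_EXTERNAL,cv2.CHAIN_APPROX_NONE)[0]; pts=np.vstack([x for x in c if cv2.contourArea(x)>15])[:,0]
P=np.array([onz(W,p,10)[:2] for p in pts],np.float32)
print("plate",cv2.minAreaRect(P))
# blue mask with holes -> nest
g=cv2.inRange(hsv,(0,0,90),(180,60,255)); r2=np.zeros_like(roi); cv2.circle(r2,(272,163),18,255,-1); g&=r2
c=max(cv2.findContours(g,cv2.RETR_EXTERNAL,cv2.CHAIN_APPROX_NONE)[0],key=cv2.contourArea)[:,0]
Q=np.array([onz(W,p,10)[:2] for p in c],np.float32); print("nest",cv2.minEnclosingCircle(Q), cv2.fitEllipse(Q))
r=cv2.inRange(hsv,(0,150,80),(8,255,255))|cv2.inRange(hsv,(172,150,80),(180,255,255)); r[:,:170]=0;r[:,260:]=0;r[:135]=0;r[215:]=0
for c in cv2.findContours(r,cv2.RETR_EXTERNAL,cv2.CHAIN_APPROX_NONE)[0]:
    if cv2.contourArea(c)>40:
        print("handle",cv2.minAreaRect(np.array([onz(W,p,52)[:2] for p in c[:,0]],np.float32)))
print("flange l,r,bottom",*[onz(S,p,0) for p in((318,240),(344,241),(331,250))],onz(S,(332,232),30))
cr=im[100:225,170:380]; cv2.imwrite("pics/w_crop.png",cv2.resize(cr,None,fx=3.8,fy=3.8,interpolation=2))
E
```

```text
plate ((617.0997924804688, 6.779083251953125), (157.12188720703125, 98.14778137207031), 2.7679784297943115)
nest ((587.1041870117188, 5.071828365325928), 17.27589225769043) ((587.01708984375, 5.000837326049805), (33.074886322021484, 33.323944091796875), 170.5563507080078)
handle ((524.9729614257812, -22.102157592773438), (64.14949035644531, 11.722894668579102), 10.840367317199707)
handle ((522.3613891601562, 31.39350128173828), (11.075766563415527, 60.371788024902344), 84.69526672363281)
flange l,r,bottom [472.8 264.9   0. ] [421.9 237.6   0. ] [434.9 273.3   0. ] [446.7 249.9  30. ]
```

View pics/w_crop.png

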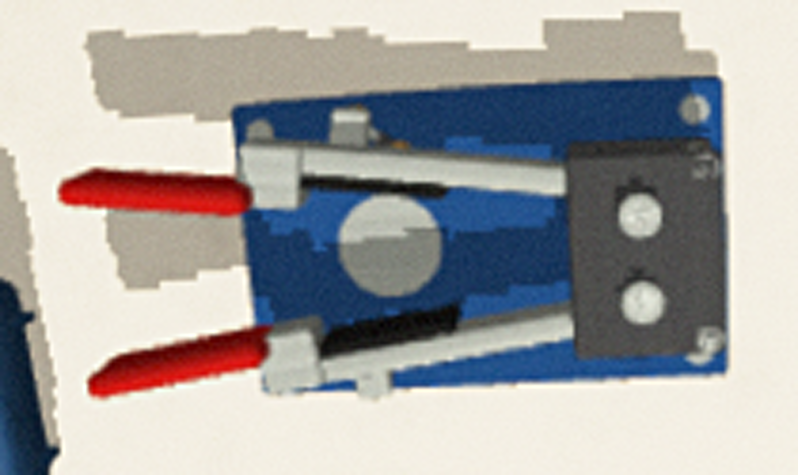

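Clamp: nest at (587.0, 5.0) with a 33 mm diameter, as it should be. Plate yaw is 2.77°, and the mean of the two handle angles agrees. Next I'll hover over the shaft with the jaw axis along the clamp's y and check it with the wrist camera.

```bash
cat >> h.py <<'E'
from scipy.spatial.transform import Rotation as Ro
def ori(yaw,s=1):
    "tool x down, tool y = s*(-sin,cos)"
    y=s*np.array([-np.sin(yaw),np.cos(yaw),0]); x=np.array([0,0,-1.]); return Ro.from_matrix(np.c_[x,y,np.cross(x,y)]).as_quat()
YAW=np.radians(2.77)
E
python3 - <<'E'
from h import *; from cell import manip
np.set_printoptions(precision=2,suppress=True)
print(Ro.from_quat(manip.observe()['orientation']).as_matrix())
for s in(1,-1):
    for p in((435,346,200),(435,346,47),(587,5,150),(587,5,58),(522,2.3,51),(522,2.3,150)):
        print(s,p,manip.ik(p,ori(YAW,s)))
E
```

```text
[[-0.  1.  0.]
 [-0.  0. -1.]
 [-1. -0.  0.]]
1 (435, 346, 200) [-0.41  0.47 -0.45  1.81  0.25  0.91  0.65]
1 (435, 346, 47) [-0.49  0.7  -0.35  1.89  0.38  0.62  0.54]
1 (587, 5, 150) [ 0.18  0.58 -0.36  1.77  0.26  0.84  1.32]
1 (587, 5, 58) [ 0.15  0.71 -0.32  1.8   0.33  0.68  1.26]
1 (522, 2.3, 51) [ 0.15  0.65 -0.3   1.97  0.34  0.57  1.23]
1 (522, 2.3, 150) [ 0.2   0.48 -0.36  1.94  0.24  0.76  1.32]
-1 (435, 346, 200) [-0.91  0.44  0.2   1.84 -0.11  0.87 -2.18]
-1 (435, 346, 47) [-0.92  0.68  0.22  1.91 -0.26  0.57 -2.05]
-1 (587, 5, 150) [-0.31  0.57  0.31  1.8  -0.23  0.81 -1.41]
-1 (587, 5, 58) [-0.28  0.71  0.27  1.83 -0.29  0.64 -1.36]
-1 (522, 2.3, 51) [-0.28  0.64  0.24  2.   -0.29  0.53 -1.36]
-1 (522, 2.3, 150) [-0.33  0.47  0.3   1.97 -0.2   0.73 -1.43]
```

```bash
python3 - <<'E'
from h import *; from cell import manip
np.set_printoptions(precision=2,suppress=True)
manip.move_to((435,346,190),ori(YAW)); manip.move_gripper(62)
W=dict(manip.camera_info("wrist"),fish=1); o=manip.observe(); print(o['time'],o['tcp_pos'])
im=manip.snapshot("wrist"); cv2.imwrite("pics/wrist1.png",im[:,:,::-1])
import pickle; pickle.dump(W,open("W1.pkl","wb"))
print(proj(W,(435,346,0)),proj(W,(435,346,73)))
E
```

```text
2.2333 [435.03 345.97 190.01]
[321.78 177.98] [321.72 198.64]
```

View pics/wrist1.png

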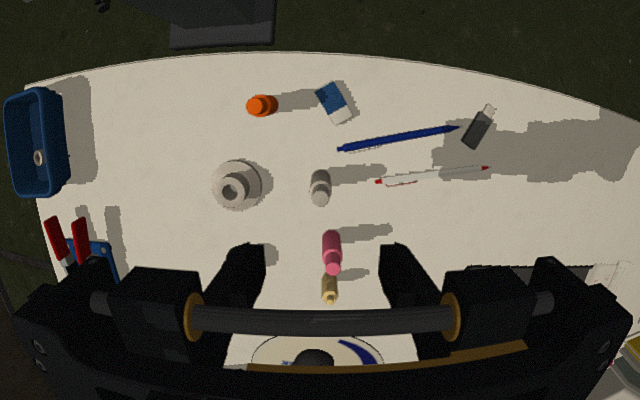

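The grey shaft appears at about (320,187), between the flange (236,185) and pink (332,250), where it was predicted. One enlarged crop will confirm it.

```bash
python3 - <<'E'
from h import *; import pickle
W=pickle.load(open("W1.pkl","rb")); im=cv2.imread("pics/wrist1.png")
for p in((435,346,0),(435,346,73)):
    pass
cv2.imwrite("pics/w1c.png",cv2.resize(im[155:225,280:365],None,fx=8,fy=8,interpolation=2))
print([onz(W,(319,203),73),onz(W,(318,200),73),onz(W,(321,178),0)])
E
```

```text
[array([439.09074172, 343.83351524,  73.        ]), array([436.39314717, 342.84296229,  73.        ]), array([435.06104348, 345.14783535,   0.        ])]
```

View pics/w1c.png

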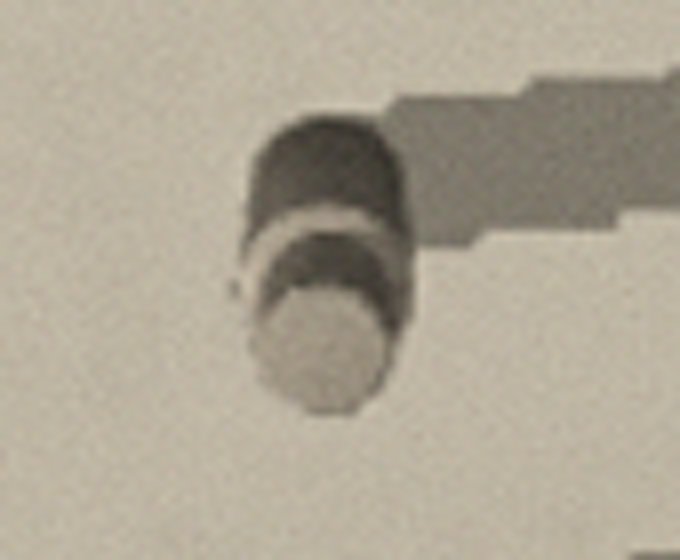

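The crop shows the stepped top, with its centre at (320.0,198.4) and its foot at about (321,178.7). That gives (435.2, 344.9) at both heights, so the shaft is upright. Grasping.

```bash
python3 - <<'E'
from h import *; from cell import manip
np.set_printoptions(precision=2,suppress=True)
print(manip.movel((435.2,344.9,46),velocity=150,stop_force=8))
manip.move_gripper(10,force=25); print(manip.observe()['opening'],manip.observe()['time'],manip.observe()['tcp_pos'])
manip.movel((435.2,344.9,170),velocity=150)
manip.move_to((587,5,170),ori(YAW)); o=manip.observe();print(o['opening'],o['time'],o['contact_force'],o['tcp_pos'])
W=dict(manip.camera_info("wrist"),fish=1)
im=manip.snapshot("wrist"); cv2.imwrite("pics/wrist2.png",im[:,:,::-1])
s=manip.snapshot("side");cv2.imwrite("pics/side2.png",cv2.resize(s[80:230,180:420,::-1],None,fx=3,fy=3))
import pickle; pickle.dump(W,open("W2.pkl","wb"))
for p in((587,5,10),(587,5,170-46),(587,5,170+27)): print(proj(W,p))
E
```

```text
False
20.326519212692645 4.1 [435.24 344.88  46.06]
19.953619339923957 6.4667 [-0.15  0.39 -1.49] [586.73   7.2  169.96]
[319.32 185.52]
[318.1  232.66]
[316.41 300.43]
```

View pics/wrist2.png

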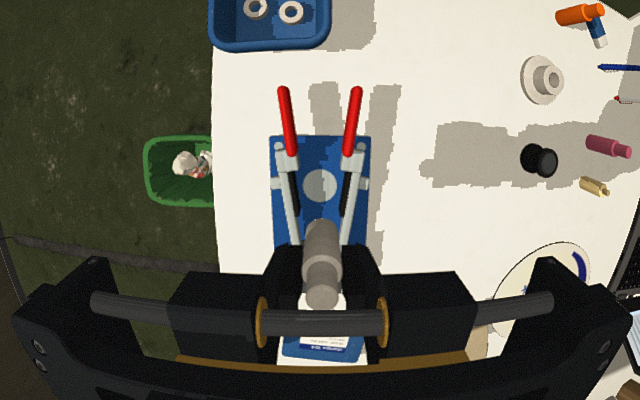

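View pics/side2.png

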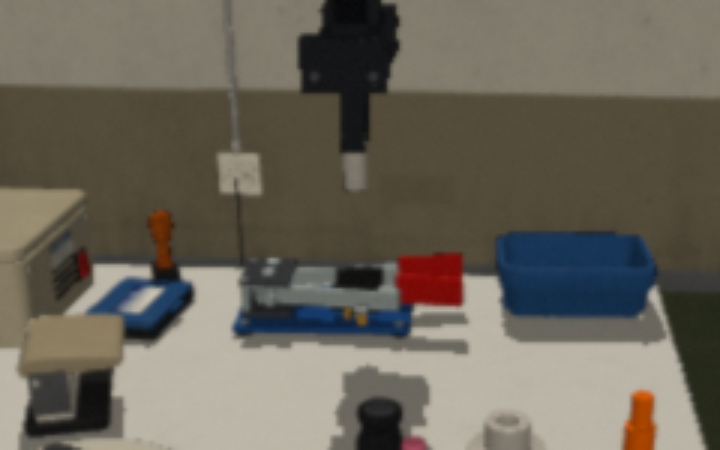

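Held at 20.3 mm and vertical. The nest is at (319,186), as predicted. Lowering onto it.

```bash
python3 - <<'E'
from h import *; from cell import manip
np.set_printoptions(precision=2,suppress=True)
manip.dwell(0.2); print(manip.observe()['tcp_pos'])
manip.movel((587,5,66),velocity=120)
print(manip.movel((587,5,54.5),velocity=25,stop_force=5)); o=manip.observe(); print(o['tcp_pos'],o['contact_force'],o['time'])
W=dict(manip.camera_info("wrist"),fish=1)
im=manip.snapshot("wrist"); cv2.imwrite("pics/wrist3.png",im[:,:,::-1])
s=manip.snapshot("side");cv2.imwrite("pics/side3.png",cv2.resize(s[80:230,180:420,::-1],None,fx=3,fy=3))
E
```

```text
[586.95   5.85 170.06]
True
[587.24   4.95  55.99] [ 0.06 -0.24  5.66] 8.2167
```

View pics/wrist3.png

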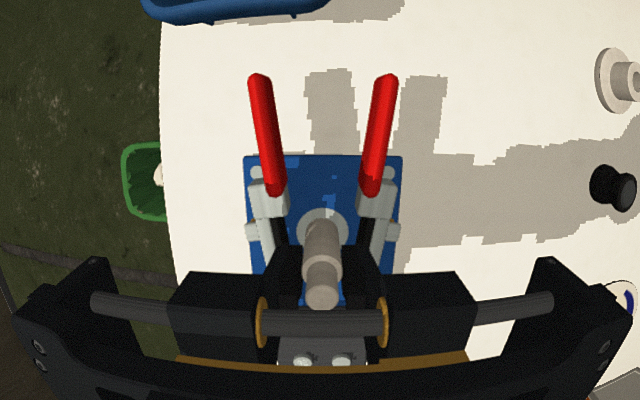

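View pics/side3.png

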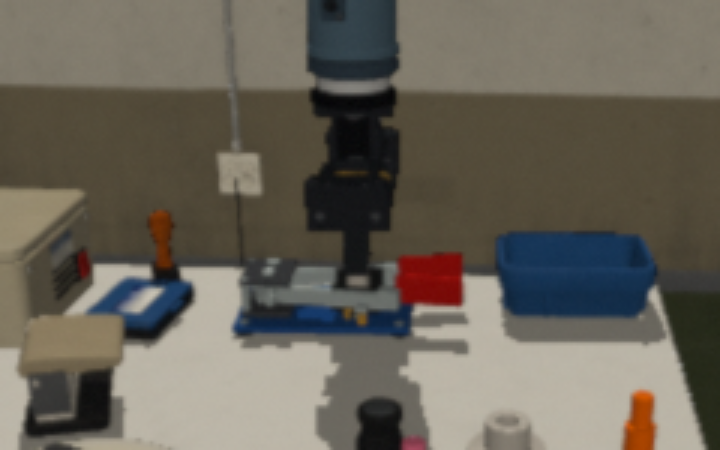

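Contact came at TCP z = 56.0, which is 46 mm of grip height plus 10 mm of plate. The foot is on the spot (wrist ~(322,228)). Release, back off, look.

```bash
python3 - <<'E'
from h import *; from cell import manip
import pickle
np.set_printoptions(precision=2,suppress=True)
manip.move_gripper(40); manip.movel((587,5,150),velocity=150)
manip.move_to((522.1,2.3,150),ori(YAW)); manip.move_gripper(88); manip.dwell(0.2)
W=dict(manip.camera_info("wrist"),fish=1);pickle.dump(W,open("W4.pkl","wb")); print(manip.observe()['tcp_pos'],manip.observe()['time'])
im=manip.snapshot("wrist"); cv2.imwrite("pics/wrist4.png",im[:,:,::-1])
s=manip.snapshot("side");cv2.imwrite("pics/side4.png",cv2.resize(s[80:230,180:420,::-1],None,fx=3,fy=3))
for p in((522.1,1.9,52),(587,5,10),(587,5,83)): print(proj(W,p))
E
```

```text
[522.1    2.3  150.02] 10.9833
[321.19 205.91]
[321.27 252.8 ]
[321.06 294.98]
```

View pics/wrist4.png

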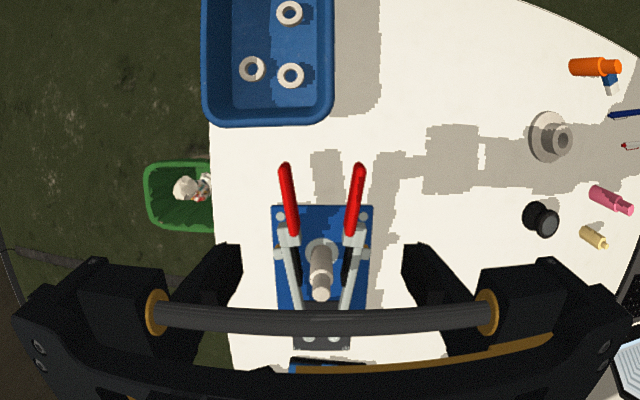

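View pics/side4.png

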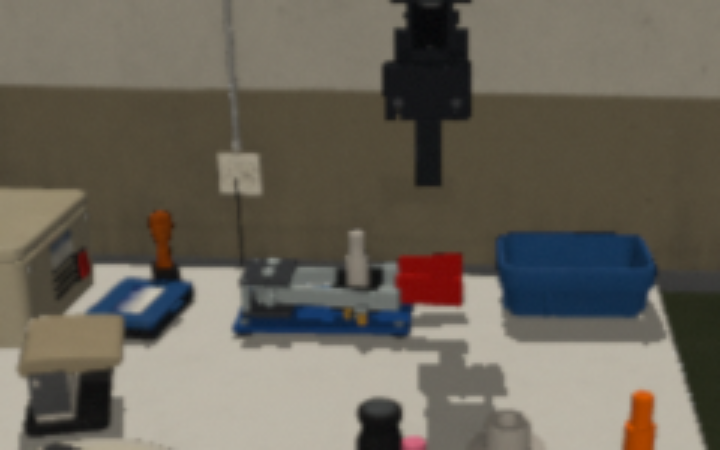

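The shaft stands upright on the spot (top (320,292), nest (323,252)). The handles straddle the gripper axis: (288,200) and (354,200), midpoint 321. I'll check bin clearance, then go down and squeeze.

```bash
python3 - <<'E'
from h import *; from cell import manip
import pickle
np.set_printoptions(precision=2,suppress=True)
W=pickle.load(open("W4.pkl","rb")); print("bin edge",onz(W,(268,124),50),onz(W,(330,124),50))
g=lambda z:(522.1,2.3,z)
assert onz(W,(268,124),50)[0]<500
print(manip.movel(g(31),velocity=100,stop_force=6)); o=manip.observe(); print(o['tcp_pos'],o['contact_force'])
s=manip.snapshot("side");cv2.imwrite("pics/side5a.png",cv2.resize(s[80:230,180:420,::-1],None,fx=3,fy=3))
manip.move_gripper(18,force=35); o=manip.observe(); print("opening",o['opening'],o['contact_force'],o['time'])
manip.dwell(0.3); print(manip.observe()['opening'])
s=manip.snapshot("side");cv2.imwrite("pics/side5.png",cv2.resize(s[80:230,180:420,::-1],None,fx=3,fy=3))
im=manip.snapshot("wrist"); cv2.imwrite("pics/wrist5.png",im[:,:,::-1])
E
```

```text
bin edge [458.28 -42.15  50.  ] [456.54   5.44  50.  ]
False
[522.6    2.31  31.55] [-0.06  0.73  0.31]
opening 20.86221216721425 [ 2.24 -0.54 -1.77] 13.525
20.572908284111467
```

View pics/wrist5.png

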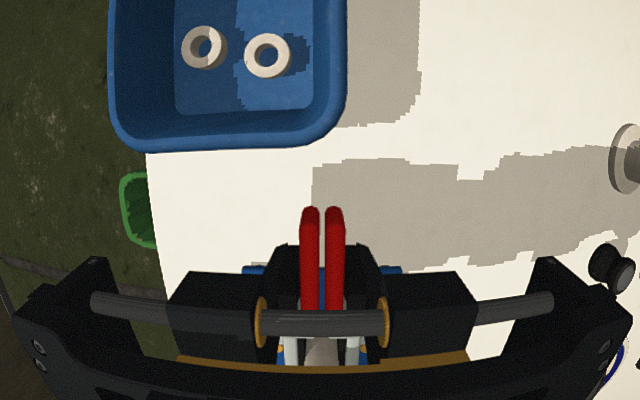

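View pics/side5.png

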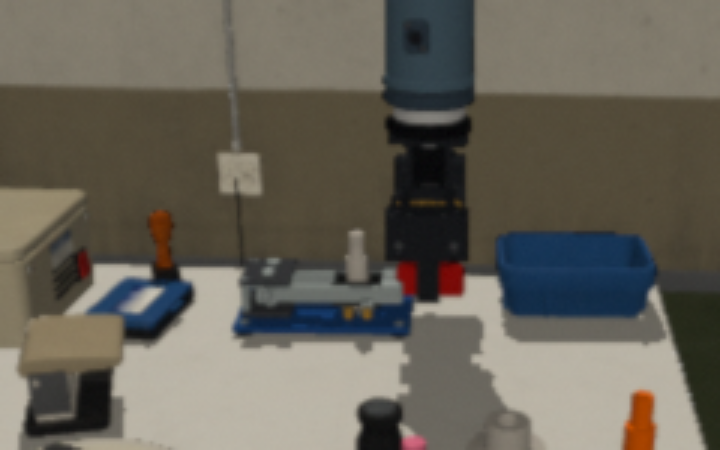

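The handles are closed: wrist view (310,250) and (335,250), opening about 21 mm against 23 expected. The shaft is still upright in the side view. Let go, lift and check.

```bash
python3 - <<'E'
from h import *; from cell import manip
import pickle
np.set_printoptions(precision=2,suppress=True)
manip.move_gripper(60); manip.movel((522.1,2.3,170),velocity=120); manip.dwell(0.3)
W=dict(manip.camera_info("wrist"),fish=1); o=manip.observe(); print(o['tcp_pos'],o['time'],o['contact_force'])
im=manip.snapshot("wrist"); cv2.imwrite("pics/wrist6.png",im[:,:,::-1])
s=manip.snapshot("side");cv2.imwrite("pics/side6.png",cv2.resize(s[80:230,180:420,::-1],None,fx=3,fy=3))
pickle.dump(W,open("W6.pkl","wb"))
E
```

```text
[521.95   2.32 169.67] 16.2583 [-1.02  0.7   1.03]
```

View pics/wrist6.png

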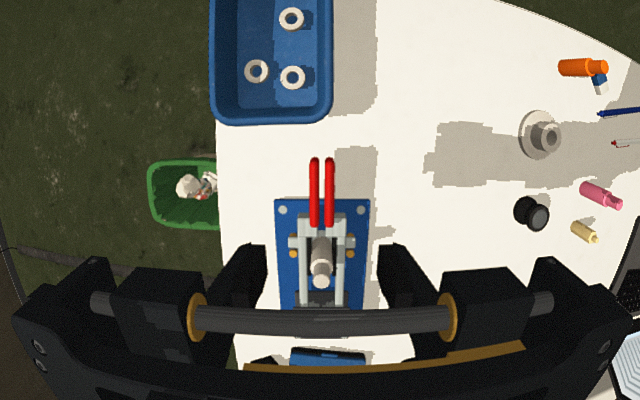

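View pics/side6.png

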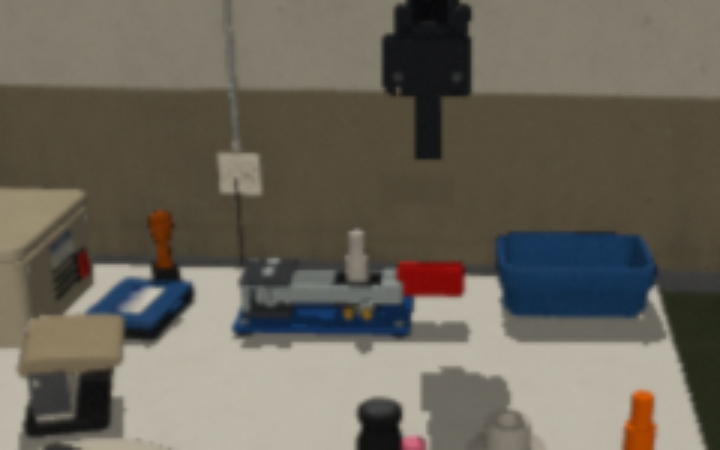

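The handles stay shut with the gripper away, at (315,190) and (330,190). The shaft is upright between the jaws (top (320,281)) and the clamp is flat. I'll measure the handle width and the shaft position, then hand in.

```bash
python3 - <<'E'
from h import *; from cell import manip
import pickle
np.set_printoptions(precision=1,suppress=True)
W=pickle.load(open("W6.pkl","rb")); im=cv2.imread("pics/wrist6.png").astype(int)
r=(im[:,:,2]>100)&(im[:,:,1]<60)
for row in(185,195,205):
    c=np.where(r[row,290:350])[0]+290; a,b=onz(W,(c[0]-.5,row),50),onz(W,(c[-1]+.5,row),50); print(a,b,b[1]-a[1])
print("shaft top",onz(W,(320,281),83))
manip.hand_in()
E
```

```text
[510.9  -8.7  50. ] [509.9  11.9  50. ] 20.66471390186558
[519.9  -8.4  50. ] [518.9  12.5  50. ] 20.86884963132703
[529.1  -8.9  50. ] [528.1  13.   50. ] 21.971713520416536
shaft top [586.1   4.1  83. ]
the job is handed in; nothing more can be done
```

I stood the grey stepped shaft on the clamp's nest, squeezed the red handles until they snapped over, let go and handed the job in at about 16 s of robot time. No verdict was reported.

- **Placing:** the foot touched the plate at the expected height. The side view showed the shaft upright between the open jaws after I let go of it.
- **Clamp shut:** with the gripper lifted away, the handles stayed closed at about 21–22 mm over their outsides, against 23 mm given. That is 1–2 mm narrow, within the calibration and pixel error.
- **Final position:** the shaft's top was at (586, 4), about 1 mm from the nest centre I measured before placing (587, 5). The shaft looked upright, the clamp looked flat, and the gripper was clear of everything.
- **Not checked:** I could not read the handle angle directly; "closed" rests on the handle width and the pictures.

No check failed.

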